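Pack the examination kit into the caddy

TASK

Pack the examination kit into the grey caddy, everything in the middle of its bin: the large black lens flat in the square bin with the small white lens lying flat and centred on top of it, the eye loupe upright in the round bin, and the short black instrument head lying lengthwise in the long bin. Leave the look-alikes (the plain metal ring without glass, the slide viewer and the battery handle) where they are.

Things in the scene. Friction and masses are not known exactly. Their poses are not given: they have to be found in the camera images.
- large_lens_center (a point): Large black trial lens: a flat black ring with glass in it, 50 mm in diameter, 8 mm thick, lying flat, with a small black grip tab (14 mm wide) sticking out 8 mm beyond the rim. The point is the middle of the ring, half-way up (4 mm above its underside). z is up; the tab points along -x, so closing across the ring along its y axis (50 mm) clears the tab.
- small_lens_center (a point): Small white trial lens: a flat white ring with glass in it, 42 mm in diameter, 8 mm thick, lying flat, with a small black grip tab (14 mm wide) sticking out 8 mm beyond the rim. The point is the middle of the ring, half-way up (4 mm above its underside). z is up; the tab points along -x, so closing across the ring along its y axis (42 mm) clears the tab.
- loupe_center (a point): Eye loupe: a tapered round black body with a white ring at its narrower top, 39 mm in diameter at the foot, 40 mm high, standing upright. The point is on its axis, half-way up (20 mm above its foot). z is its axis, up.
- head_center (a point): Instrument head: a black, knurled, lying cylinder-like body, 96 mm long, 27 mm wide and 28 mm high. The point is near its middle, half-way up (14.5 mm above its underside). Its length runs along its y axis; close across it along its x axis.
- square_bin_floor (a point): Square grey bin with a pale floor in the caddy: inside 102 x 102 mm, walls 3 mm thick and 13 mm high above its inner floor. The point is the middle of its inner floor, about 9 mm above the table. x and y run parallel to its sides, z up. Fixed.
- round_bin_floor (a point): Round grey bin with a pale floor in the caddy: inside about 96 mm in diameter at the floor, walls 3 mm thick and 13 mm high above its inner floor. The point is the middle of its inner floor, about 9 mm above the table. z up. Fixed.
- long_bin_floor (a point): Long grey bin with a pale floor in the caddy: inside 132 x 80 mm, walls 3 mm thick and 13 mm high above its inner floor. The point is the middle of its inner floor, about 9 mm above the table. Its x axis runs along its length, y across, z up. Fixed. (The three bins stand side by side, 112 mm apart, in a shallow grey caddy of 150 x 348 mm with a 13 mm rim; which bin is where changes.)
- plain_ring_center (a point): Look-alike, to be left: a plain dark metal spacer ring without glass and without a tab, 49 mm in diameter, 8 mm thick, lying flat. The point is its middle, half-way up.
- viewer_center (a point): Look-alike, to be left: a small slide viewer, a square black body with white faces, 30 x 34 mm and 66 mm high, standing upright. The point is its middle, half-way up.
- battery_handle_center (a point): Look-alike, to be left: a battery handle, a slim white tube with a black neck and a dark red end cap, 168 mm long and 26 mm thick, lying down. The point is its middle, half-way up.
Things that resemble listed ones, but are neither listed nor needed, are in the scene too. Of the things like the part that bears loupe_center, leave any that is blue or yellow; of the rest the smaller one is meant.

How it is judged:
By the outcome, as a careful person would: the job done as asked, in the order asked, and still so for the second after the job is handed in, with the robot touching nothing.
It also fails if it takes over 122 s, if anything falls off the work surface, if the arm or the gripper's body presses on something with over 40 N, if the wrist force passes 120 N, or if a joint passes its speed limit or range.

ROBOT

A 7-joint arm with a two-finger parallel gripper is mounted at the origin on a cart in front of the work surface, level with it; the furniture and walls round the work are solid. World frame = base frame: x ahead of the robot, y to its left, z up, the work surface at z = 0. Lengths are in m, angles in rad, forces in N, time in s.
With the tool pointing down it reaches from about 0.425 to 1.025 m from the base axis. Payload 3.6 kg.
Tool frame: the origin (TCP) lies midway between the tips of the shut fingers; the grasp point (between the pads) lies 19 mm behind it (arm.grip_point_offset is the distance from the TCP to the grasp point, in m); z points along the fingers, y is the direction in which the jaws open and shut (so a half turn about z gives the same grasp; the last joint's range is limited). The gripper opens to 85 mm and grips with 20 to 120 N. Pads are 22 mm wide; open, the fingers measure 114 mm over their backs; the gripper's body (76 mm by 85 mm) begins 54 mm behind the grasp point. The pads swing forward as they close: fully open they stand 13 mm farther back than shut.
Start: joints at [-1.25, 0.591, 0.048, 1.609, -0.033, 0.943, -0.034], TCP at [0.292, 0.664, 0.231] pointing down, gripper open.
Joint ranges: [-2.69, 2.69], [-0.47, 2.24], [-1.27, 1.36], [0.19, 2.51], [-1.53, 4.68], [0.08, 2.07], [-3.09, 3.09]. Speed limits (rad/s): [2.57, 2.57, 3.14, 3.14, 3.14, 3.14, 3.14].

INTERFACE

Orientations are given as a unit quaternion [x, y, z, w].
In Python, from station import arm, eoat, inverse_kinematics, get_obs, viewer, order gives the robot as it stands. The module is installed in compiled form; this text tells all that it offers. Calls block until the motion is done:
- arm.move_to(position, orientation): joint-space move of the TCP to a pose.
- arm.movel(position, speed=0.15, attitude=None): straight line of the TCP; attitude=None keeps the orientation; speed is the mean speed in m/s.
- arm.set_joints(angles): joint-space move.
- eoat.let_go() and eoat.clamp(): open the fingers fully, or close them until they stop; the grip force is fixed at half the most.
- arm.pause(seconds).
- inverse_kinematics(position, orientation): joint angles nearest the present ones, or None.
- get_obs(): the state.
- viewer.grab_frame(name): name is "side" or "top"; returns the picture (480x640x3 uint8, red, green, blue); there is no depth.
- viewer.calibration(name): a dict with "camera_matrix" (3x3 intrinsics, pixels), "k1" (the pictures are not rectified: a ray, as slopes to the right and down, at radius r is drawn at 1 + k1 r^2 times it, then the intrinsics apply), "rvec" (rotation vector, rad) and "tvec" (3), from world to camera coordinates, as OpenCV has them. Camera axes: x right, y down, z forward; pixel columns grow to the right and rows downward; lengths in m; the calibration is good to about 2 mm. A picture is of the moment at which its call begins. calibration takes no time and is no camera call.
A pose or a line that the arm cannot do raises arm.PlanningError and nothing moves.
- order.close_job(): hands the job in, once; it reports no verdict.
The state is a dict: "t": time; "q": joint angles; "dq": joint speeds; "effort": joint torques, N m; "position": TCP position; "tool_rot": TCP orientation; "force": force on the tool from outside, world axes, zero at the start; "torque": the same for the moment, N m; "opening": finger opening in m.
Only numpy, scipy, OpenCV 4.12 (cv2) and the standard library are available. Lean on these libraries where they do the work, as an engineer would, in place of code of your own. Each camera call takes 0.05 s, during which the arm holds its last target.

## Working session

There is one attempt and no reset: what is moved stays moved. The work goes in short steps, each a Python script; the robot and the scene stay as the last script left them, time stands still between calls to the robot, and variables do not carry over. Pictures are saved under pics/ and viewed, and the job is handed in when it is done.

```bash
mkdir -p pics
python3 - <<'E'
from station import *
import cv2
for n in("top","side"):
    f=viewer.grab_frame(n); cv2.imwrite(f"pics/{n}0.png",f[:,:,::-1]); print(n,viewer.calibration(n))
o=get_obs(); print(o["t"],o["position"],o["tool_rot"],o["opening"],arm.grip_point_offset)
E
```

```text
top {'camera_matrix': array([[522.31245125,   0.        , 310.50864379],
       [  0.        , 522.31245125, 243.50563785],
       [  0.        ,   0.        ,   1.        ]]), 'k1': -0.034882351171706134, 'rvec': array([ 2.1791325 , -2.14965039,  0.14955159]), 'tvec': array([0.04961068, 0.5282911 , 1.49009794])}
side {'camera_matrix': array([[526.28073991,   0.        , 313.09921011],
       [  0.        , 526.28073991, 245.36599638],
       [  0.        ,   0.        ,   1.        ]]), 'k1': -0.10240192351056221, 'rvec': array([ 0.1046069 ,  2.79413814, -1.37746029]), 'tvec': array([ 0.534274  , -0.02418555,  1.36439272])}
0.1 [0.2918791  0.66280448 0.23021904] [ 2.05874897e-01  9.78577758e-01 -1.03712907e-03 -1.50023291e-04] 0.08514109860872178 0.0187
```

View pics/top0.png

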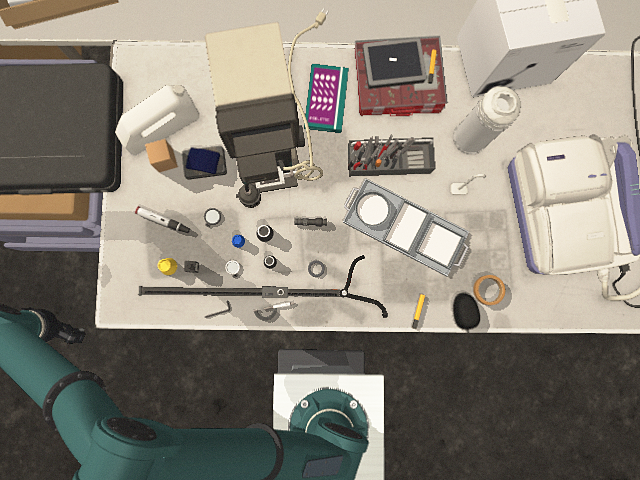

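View pics/side0.png

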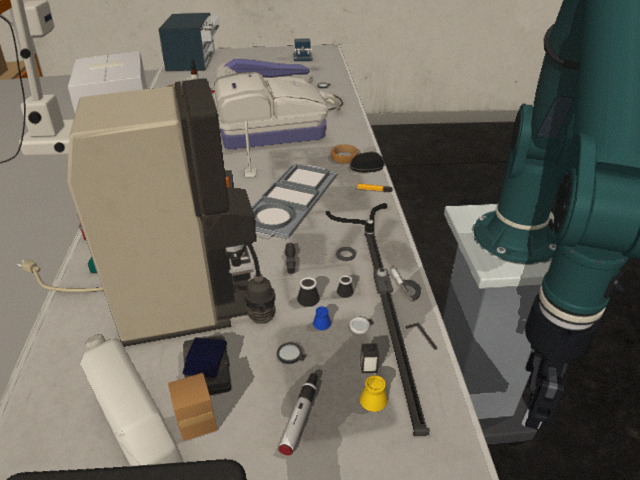

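```bash
cat > h.py <<'E'
import numpy as np, cv2
from station import viewer
def _c(n):
    c=viewer.calibration(n); return c["camera_matrix"],np.array([c["k1"],0,0,0,0.]),cv2.Rodrigues(c["rvec"])[0],c["tvec"]
def px2w(n,uv,z):
    K,d,R,t=_c(n); uv=np.array(uv,float).reshape(-1,1,2)
    s=cv2.undistortPointsIter(uv,K,d,None,None,(3,50,1e-10)).reshape(-1,2)
    D=np.c_[s,np.ones(len(s))]@R; C=-R.T@t
    return C+D*((z-C[2])/D[:,2])[:,None]
def w2px(n,P):
    K,d,R,t=_c(n); return cv2.projectPoints(np.array(P,float).reshape(-1,1,3),cv2.Rodrigues(R)[0],t,K,d)[0].reshape(-1,2)
def crop(n,f,x0,y0,x1,y1,s,out):
    c=cv2.resize(f[y0:y1,x0:x1,::-1],None,fx=s,fy=s,interpolation=cv2.INTER_CUBIC)
    st=10 if s>=4 else 20
    for x in range(-(-x0//st)*st,x1,st): cv2.putText(c,str(x),((x-x0)*s,10),0,.35,(0,0,255),1); cv2.line(c,((x-x0)*s,12),((x-x0)*s,16),(0,0,255),1)
    for y in range(-(-y0//st)*st,y1,st): cv2.putText(c,str(y),(0,(y-y0)*s+4),0,.35,(0,0,255),1)
    cv2.imwrite(out,c)
E
python3 - <<'E'
import cv2
from h import *
t=cv2.imread("pics/top0.png")[:,:,::-1]; s=cv2.imread("pics/side0.png")[:,:,::-1]
crop("top",t,180,195,340,295,5,"pics/t_a.png")
crop("top",t,335,170,475,280,5,"pics/t_b.png")
crop("side",s,260,230,420,350,5,"pics/s_a.png")
E
```

```text
(no output)
```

View pics/t_a.png

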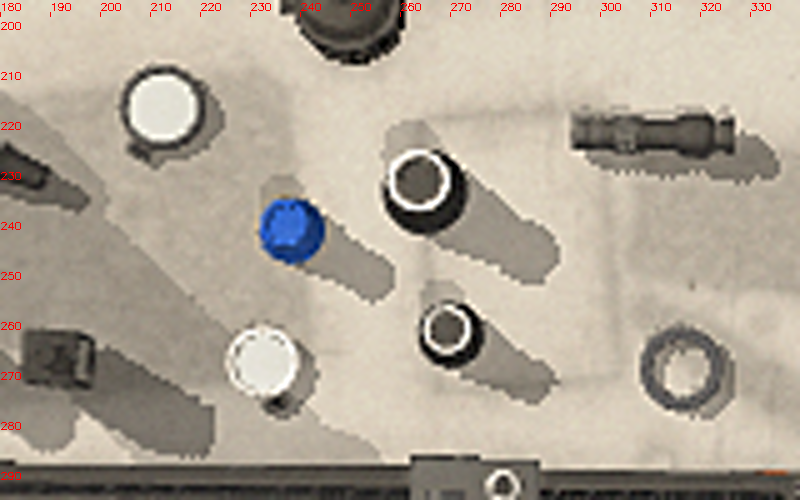

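View pics/t_b.png

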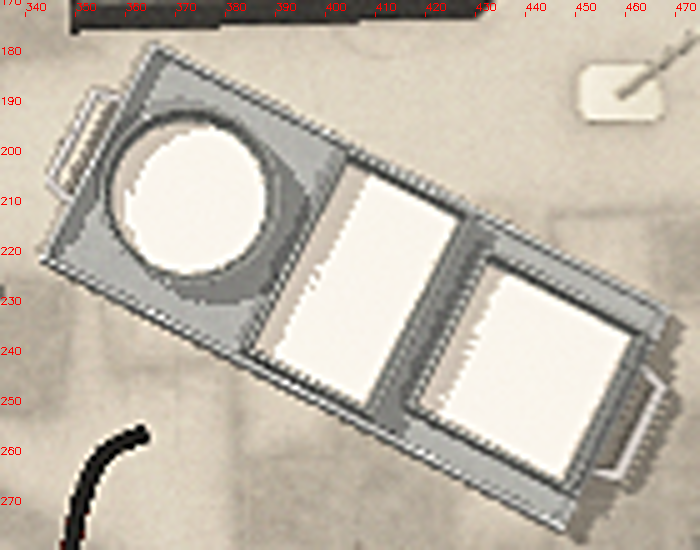

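View pics/s_a.png

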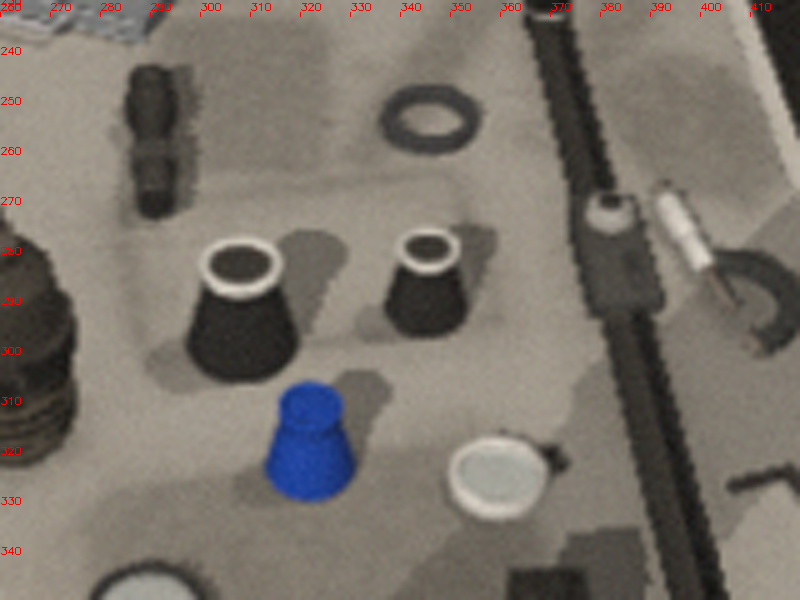

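```bash
cat > m.py <<'E'
from h import *
def c2p(x0,y0,pts,s=5): return (np.array(pts,float)+.5)/s-.5+np.array([x0,y0])
def circ(c,r,z,n=40):
    a=np.linspace(0,2*np.pi,n); return np.c_[c[0]+r*np.cos(a),c[1]+r*np.sin(a),np.full(n,z)]
def rect(c,yaw,L,W,z):
    e=np.array([np.cos(yaw),np.sin(yaw)]);f=np.array([-e[1],e[0]])
    return np.array([[*(np.array(c[:2])+a*L/2*e+b*W/2*f),z] for a,b in((1,1),(1,-1),(-1,-1),(-1,1),(1,1))])
def draw(n,img,x0,y0,s,models):
    for P,col in models:
        uv=((w2px(n,P)-[x0,y0]+.5)*s-.5); cv2.polylines(img,[np.round(uv).astype(int)],False,col,1,cv2.LINE_AA)
E
python3 - <<'E'
from m import *
A=lambda p,z:px2w("top",c2p(180,195,p),z)
B=lambda p,z:px2w("top",c2p(335,170,p),z)
S=lambda p,z:px2w("side",c2p(260,230,p),z)
print("large",A([[162,106],[143,152]],.006))
print("small",A([[263,361],[278,405]],.006), "side",S([[498,477],[556,458]],.008))
print("loupe",A([[447,329]],.04),"side",S([[428,250]],.04))
print("head ends",A([[571,130],[735,135]],.0145),"side",S([[152,66],[157,215]],.0145))
r=B([[155,45],[668,312],[565,533],[42,258]],.013); print("rim",r,r.mean(0),[np.linalg.norm(r[i]-r[i-1]) for i in range(4)])
q=B([[490,258],[640,338],[565,490],[408,412]],.022); print("sq",q,q.mean(0),[np.linalg.norm(q[i]-q[i-1]) for i in range(4)])
q=B([[348,155],[463,215],[368,405],[247,352]],.022); print("long",q,q.mean(0),[np.linalg.norm(q[i]-q[i-1]) for i in range(4)])
print("round",B([[191,194]],.022))
E
```

```text
large [[0.6097371  0.35106725 0.006     ]
 [0.58183156 0.36135141 0.006     ]]
small [[0.45835007 0.28615775 0.006     ]
 [0.43256455 0.27655642 0.006     ]] side [[0.45872398 0.28966739 0.008     ]
 [0.43259018 0.28066707 0.008     ]]
loupe [[0.47574283 0.17605128 0.04      ]] side [[0.4762794  0.17923449 0.04      ]]
head ends [[0.5974492  0.10694553 0.0145    ]
 [0.59592851 0.00965976 0.0145    ]] side [[ 5.93839679e-01 -7.08187130e-05  1.45000000e-02]
 [ 5.95706841e-01  1.15569346e-01  1.45000000e-02]]
rim [[ 0.72893731 -0.10656528  0.013     ]
 [ 0.57140059 -0.41349272  0.013     ]
 [ 0.43872311 -0.3488951   0.013     ]
 [ 0.59813308 -0.03914787  0.013     ]] [ 0.58429852 -0.22702524  0.013     ] [np.float64(0.14715587538422792), np.float64(0.34499604804757483), np.float64(0.1475674892322004), np.float64(0.3483602802727457)]
sq [[ 0.6007935  -0.30470571  0.022     ]
 [ 0.55421561 -0.39344644  0.022     ]
 [ 0.46341062 -0.34686131  0.022     ]
 [ 0.5081921  -0.25459592  0.022     ]] [ 0.53165295 -0.32490234  0.022     ] [np.float64(0.10529012113151351), np.float64(0.10022184311456352), np.float64(0.10205743561858714), np.float64(0.10255867367498789)]
long [[ 0.66160248 -0.22063255  0.022     ]
 [ 0.62644176 -0.28897958  0.022     ]
 [ 0.51200082 -0.23097414  0.022     ]
 [ 0.54239685 -0.15966312  0.022     ]] [ 0.58561048 -0.22506235  0.022     ] [np.float64(0.1338926878890244), np.float64(0.07686086792199835), np.float64(0.12830183794469363), np.float64(0.07751890663726185)]
round [[ 0.63646209 -0.12680013  0.022     ]]
```

```bash
cat > ov.py <<'E'
from m import *
import sys
def overlay(P,tag,ft,fs,views=((180,195,340,295),(335,170,475,280)),sv=((250,150,410,270),(260,230,420,370))):
    g=(0,255,0)
    def models(d):
        d=np.array(d); M=[]
        for k,r in(("L",.025),("S",.021)):
            c=P[k]+d; M+=[(circ(c,r,.008),g),(circ(c,r,0),(255,0,0))]
        c=P["loupe"]+d; M+=[(circ(c,.0195,0),g),(circ(c,.014,.04),(0,0,255))]
        M+=[(rect(P["head"]+d,P["hyaw"],.096,.027,.0145),g)]
        c=P["cad"]+d;a=P["cyaw"];e=np.array([np.cos(a),np.sin(a)])
        M+=[(rect(c,a,.348,.150,.013),g),(rect(c,a,.080,.132,.009),(0,0,255)),(rect(c,a,.086,.138,.022),g),
            (rect(c+.112*e,a,.102,.102,.009),(0,0,255)),(rect(c+.112*e,a,.108,.108,.022),g),(circ(c-.112*e,.048,.009),(0,0,255)),(circ(c-.112*e,.051,.022),g)]
        return M
    i=0
    for n,f,vs,d in(("top",ft,views,P.get("dt",[0,0])),("side",fs,sv,P.get("ds",[0,0]))):
        for x0,y0,x1,y1 in vs:
            s=5 if y1-y0<=120 else 4
            im=cv2.resize(f[y0:y1,x0:x1],None,fx=s,fy=s,interpolation=cv2.INTER_CUBIC)
            draw(n,im,x0,y0,s,models(d)); cv2.imwrite(f"pics/{tag}_{i}.png",im); i+=1
E
cat > P.py <<'E'
import numpy as np
a=np.array
P=dict(L=a([.6097,.3526]),S=a([.4585,.2878]),loupe=a([.476,.1775]),head=a([.596,.058]),hyaw=np.pi/2+.014,cad=a([.5845,-.2255]),cyaw=np.arctan2(-.198,-.105),dt=a([0,-.0016]),ds=a([0,.0016]))
E
python3 - <<'E'
from ov import *; from P import P
overlay(P,"ov",cv2.imread("pics/top0.png"),cv2.imread("pics/side0.png"))
E
```

```text
(no output)
```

View pics/ov_0.png

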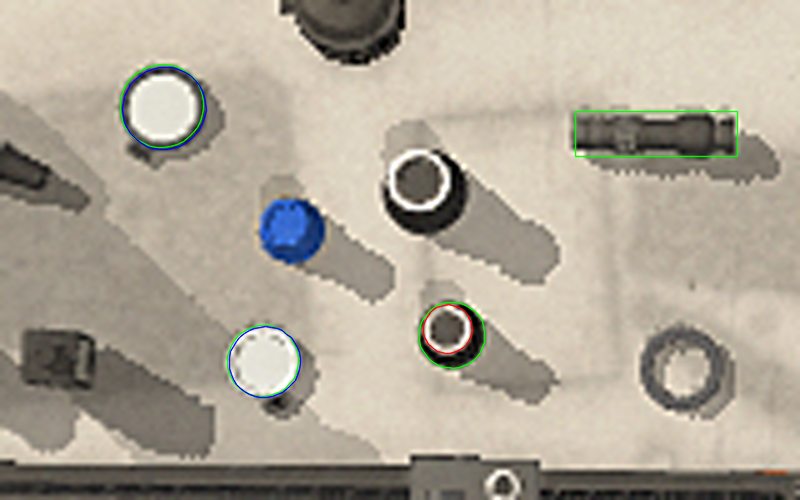

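View pics/ov_1.png

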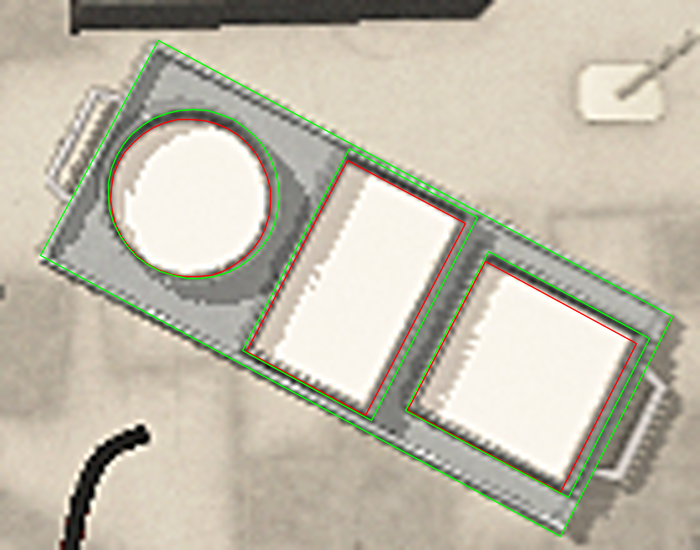

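View pics/ov_2.png

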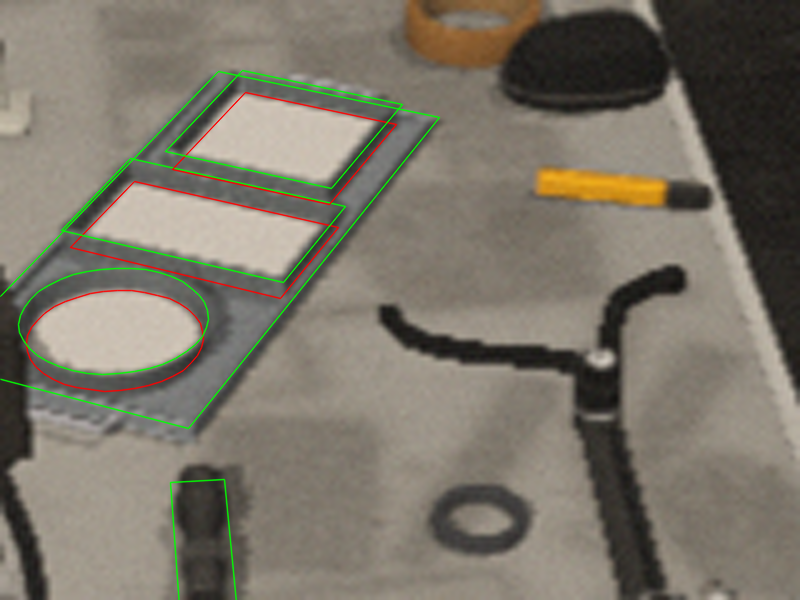

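View pics/ov_3.png

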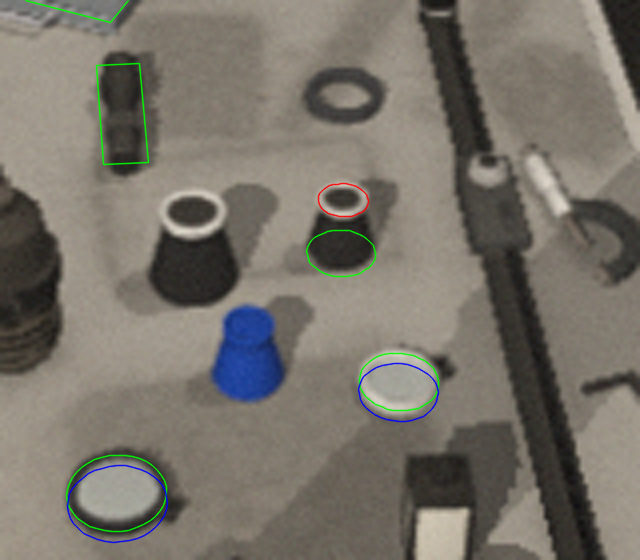

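```bash
cat > P.py <<'E'
import numpy as np
a=np.array
P=dict(L=a([.6097,.3526]),S=a([.4585,.2878]),loupe=a([.476,.1775]),head=a([.5962,.059]),hyaw=np.pi/2+.014,cad=a([.5845,-.2239]),cyaw=np.arctan2(-.198,-.105),dt=a([0,-.0016]),ds=a([0,.0016]))
e=a([np.cos(P["cyaw"]),np.sin(P["cyaw"])])
P["sq"]=P["cad"]+.112*e; P["rd"]=P["cad"]-.112*e; P["lg"]=P["cad"]
P["Ltab"]=np.arctan2(.0103,-.0279); P["Stab"]=np.arctan2(-.0096,-.0258)
E
cat > r.py <<'E'
from station import *
from P import *
from scipy.spatial.transform import Rotation as R
def quat(ang):
    y=a([np.cos(ang),np.sin(ang),0]);z=a([0,0,-1.]);x=np.cross(y,z)
    return R.from_matrix(np.c_[x,y,z]).as_quat()
def st(m=""):
    o=get_obs(); print(m,"t%.1f"%o["t"],np.round(o["position"],4),"F",np.round(o["force"],1),"op %.4f"%o["opening"],"q6 %.2f"%o["q"][6]); return o
E
python3 - <<'E'
from h import *; from r import *
print(P["sq"],P["rd"])
print("scope ball",px2w("side",[[262,318]],0),px2w("top",[[248,195]],.05), "rail",px2w("top",[[260,291]],0), "handle neck",px2w("top",[[190,232]],.01))
lt,stb=P["Ltab"],P["Stab"]
for nm,p,ang in(("L",P["L"],lt+np.pi/2),("L",P["L"],lt-np.pi/2),("S",P["S"],stb+np.pi/2),("S",P["S"],stb-np.pi/2),("lo",P["loupe"],np.pi/2),("lo",P["loupe"],-np.pi/2),("h",P["head"],.014),("h",P["head"],np.pi+.014)):
    q=inverse_kinematics([*p,.1],quat(ang)); print(nm,round(np.degrees(ang)),None if q is None else np.round(q,2))
for k in range(4):
    ang=P["cyaw"]+np.pi/4+k*np.pi/2; q=inverse_kinematics([*P["sq"],.1],quat(ang)); print("sq",round(np.degrees(ang)),None if q is None else np.round(q,2))
for k in range(2):
    ang=P["cyaw"]+k*np.pi; q=inverse_kinematics([*P["lg"],.1],quat(ang)); print("lg",round(np.degrees(ang)),None if q is None else np.round(q,2))
E
```

```text
[ 0.53202771 -0.32284776] [ 0.63697229 -0.12495224]
scope ball [[0.66401563 0.24494551 0.        ]] [[0.66496801 0.2408022  0.05      ]] rail [[0.38866212 0.20312467 0.        ]] handle neck [[0.55944845 0.41371251 0.01      ]]
L 250 [-1.04  0.85  0.74  1.76 -0.75  0.84 -1.86]
L 70 [-0.61  0.71  0.03  1.74 -0.03  0.69  0.65]
S -70 [-1.01  0.62  0.51  2.13 -0.59  0.53 -1.27]
S -250 [-0.55  0.56 -0.13  2.11  0.15  0.48  1.14]
lo 90 [-0.42  0.53 -0.03  2.19  0.04  0.42  1.08]
lo -90 [-0.84  0.6   0.55  2.21 -0.66  0.5  -1.35]
h 1 [-0.4   0.63  0.32  2.   -0.36  0.56  0.19]
h 181 [ 0.12  0.64 -0.42  1.97  0.44  0.61  2.57]
sq -73 [ 0.09  0.71  0.56  1.95 -0.6   0.65 -0.23]
sq 17 [ 0.25  0.65  0.32  1.95 -0.34  0.59  1.1 ]
sq 107 [ 0.52  0.63 -0.06  1.93  0.07  0.58  2.28]
sq 197 [-0.21  1.02  1.18  1.96 -1.14  1.04 -1.32]
lg -118 [-0.32  0.89  0.99  1.95 -0.99  0.89 -0.84]
lg 62 [ 0.21  0.64  0.12  1.93 -0.13  0.58  1.49]
```

Run:
```python
from r import *
ang=P["Ltab"]-np.pi/2
arm.movel([.50,.42,.2],speed=.25,attitude=quat(ang)); 
arm.movel([*P["L"],.07],speed=.25); st()
arm.movel([*P["L"],.010],speed=.08); st()
arm.movel([*P["L"],-.0015],speed=.03); st("down")
eoat.clamp(); st("clamp")
arm.movel([*P["L"],.06],speed=.1); st("up")
import cv2
for n in("top","side"): cv2.imwrite(f"pics/{n}1.png",viewer.grab_frame(n)[:,:,::-1])
from h import *
s=cv2.imread("pics/side1.png")[:,:,::-1]; crop("side",s,200,260,360,380,5,"pics/s1.png")
```

```text
t2.4 [0.6089 0.3545 0.0707] F [-0.5  0.4  0.4] op 0.0857 q6 0.65
 t3.3 [0.6101 0.3527 0.0102] F [-0.2  0.5  0. ] op 0.0854 q6 0.65
down t3.9 [ 0.6096  0.3525 -0.0017] F [0.2 0.5 1.2] op 0.0859 q6 0.65
clamp t4.3 [ 6.103e-01  3.530e-01 -6.000e-04] F [-1.2 -0.4  4.9] op 0.0472 q6 0.65
up t5.1 [0.6094 0.3524 0.06  ] F [-0.1  1.3 -0.5] op 0.0470 q6 0.65
```

View pics/s1.png

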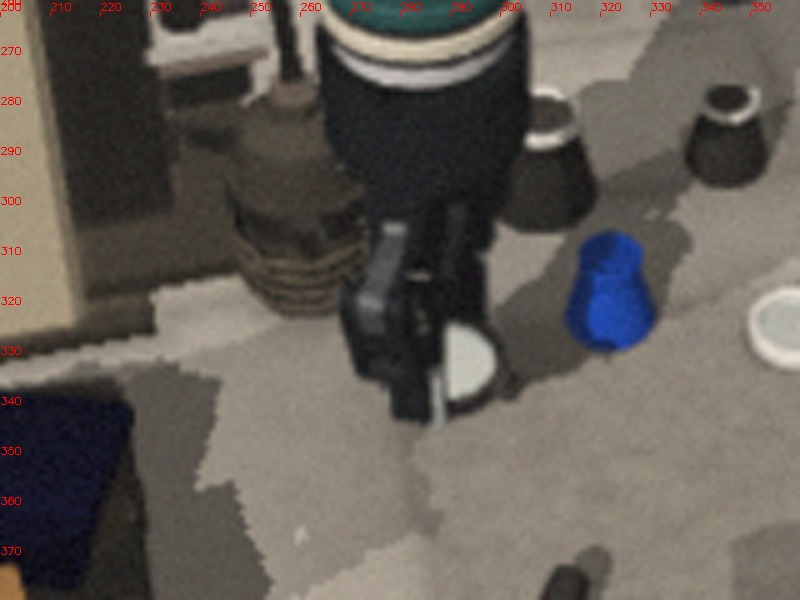

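Run:
```python
from h import *
s=cv2.imread("pics/side1.png")[:,:,::-1]; crop("side",s,255,290,325,350,10,"pics/s1b.png")
s=cv2.imread("pics/top1.png")[:,:,::-1]; crop("top",s,160,170,290,270,6,"pics/t1b.png")
print(w2px("side",[[.6094,.3524,.06],[.6094,.3524,.0645]]))
```

```text
[[287.83869009 334.18053337]
 [287.75014908 332.58457079]]
```

View pics/s1b.png

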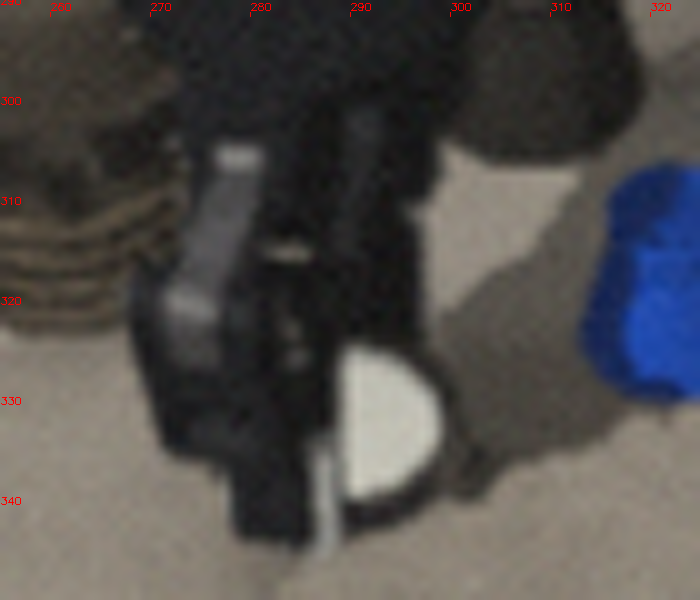

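View pics/t1b.png

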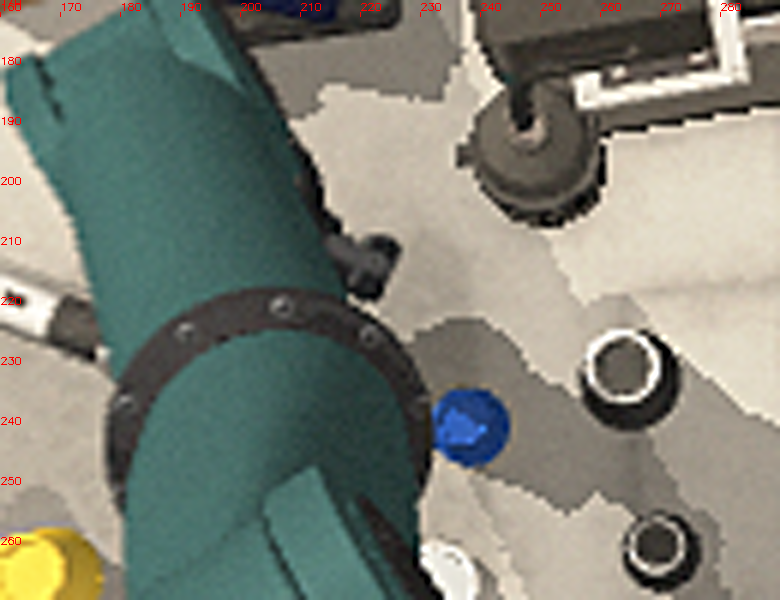

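Run:
```python
from r import *
ang=P["cyaw"]+np.pi*3/4
ang=P["cyaw"]+np.pi/4+np.pi/2
print(np.degrees(ang))
arm.movel([.53,.26,.13],speed=.2)
arm.movel([*P["sq"],.09],speed=.3,attitude=quat(ang)); arm.pause(.2); st()
arm.movel([*P["sq"],.018],speed=.1); o=st()
z=.018
f0=get_obs()["force"][2]
while z>.0065:
    z-=.001; arm.movel([*P["sq"],z],speed=.03); o=st("z%.3f"%z)
    if o["force"][2]-f0>4: break
eoat.let_go(); st("open")
arm.movel([*P["sq"],.09],speed=.15); st("up")
arm.movel([.46,.1,.15],speed=.3,attitude=quat(P["Stab"]-np.pi/2)); st()
import cv2; from h import *
f=viewer.grab_frame("top");cv2.imwrite("pics/top2.png",f[:,:,::-1]); crop("top",f,335,170,475,280,5,"pics/t2.png")
f=viewer.grab_frame("side");cv2.imwrite("pics/side2.png",f[:,:,::-1]); crop("side",f,240,150,350,240,7,"pics/s2.png")
```

```text
17.062857173461378
 t8.3 [ 0.5323 -0.3218  0.09  ] F [ 0.  -0.6 -0.5] op 0.0467 q6 0.96
 t9.2 [ 0.5323 -0.3232  0.0183] F [ 0.8 -0.2 -1.4] op 0.0469 q6 0.98
z0.017 t9.4 [ 0.5324 -0.323   0.0176] F [0.6 0.1 0.1] op 0.0472 q6 0.98
z0.016 t9.7 [ 0.532  -0.3228  0.0161] F [-0.   0.1 -0.3] op 0.0468 q6 0.98
z0.015 t9.9 [ 0.532  -0.3228  0.0149] F [ 0.2  0.8 -0.4] op 0.0464 q6 0.98
z0.014 t10.2 [ 0.532  -0.3228  0.0139] F [-0.5  0.8 -0.3] op 0.0467 q6 0.98
z0.013 t10.4 [ 0.532  -0.3228  0.0129] F [ 0.6 -0.1 -0.6] op 0.0468 q6 0.98
z0.012 t10.7 [ 0.532  -0.3228  0.0119] F [-0.6 -0.5 -0.2] op 0.0468 q6 0.98
z0.011 t10.9 [ 0.532  -0.3228  0.0109] F [-0.1 -0.4 -0.4] op 0.0468 q6 0.98
z0.010 t11.2 [ 0.532  -0.3228  0.0099] F [0.4 0.3 0.9] op 0.0469 q6 0.98
z0.009 t11.4 [ 0.532  -0.3228  0.0089] F [ 0.4 -0.4  0.2] op 0.0466 q6 0.98
z0.008 t11.7 [ 0.5322 -0.3229  0.0083] F [0.3 0.4 3. ] op 0.0470 q6 0.98
open t12.2 [ 0.532  -0.3228  0.0079] F [-0.1 -0.3 -0.7] op 0.0854 q6 0.98
up t12.8 [ 0.5317 -0.3224  0.0897] F [ 1.1 -0.   0.5] op 0.0851 q6 0.96
 t14.6 [0.4601 0.0984 0.1497] F [-0.2 -0.3  0. ] op 0.0854 q6 1.41
```

View pics/t2.png

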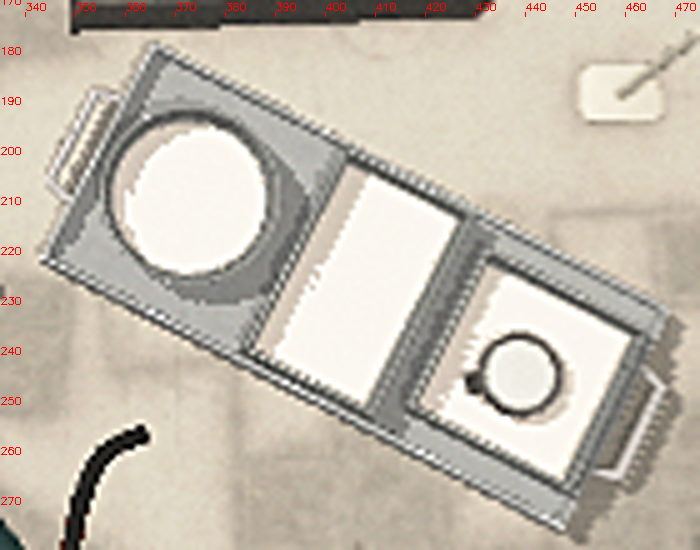

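View pics/s2.png

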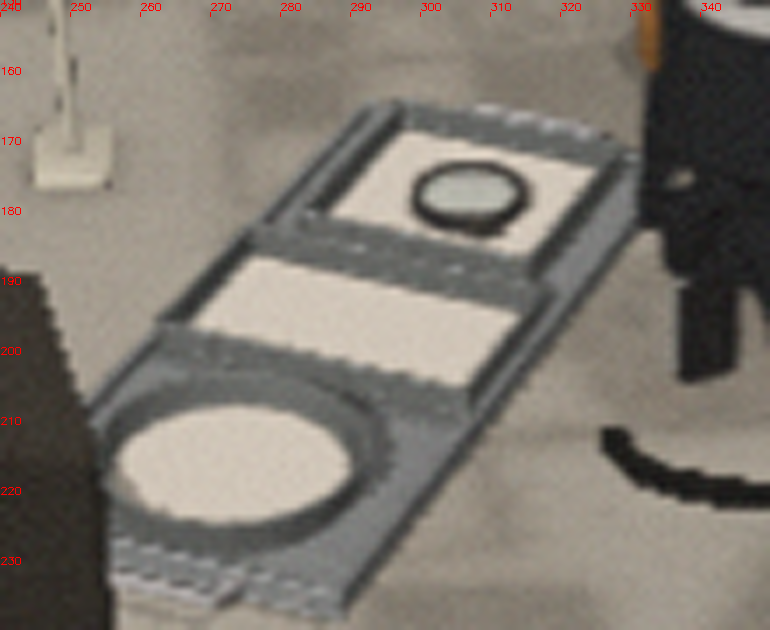

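Run:
```python
from m import *
T=lambda p,z:px2w("top",c2p(335,170,p),z)
S=lambda p,z:px2w("side",c2p(240,150,p,7),z)
print("lens top cam",T([[520.5,374]],.017),"side",S([[470,194]],.017))
q=T([[490,258],[640,338],[565,490],[408,412]],.022);print("bin top cam",q.mean(0))
q=S([[400,130],[598,168],[530,254],[328,212]],.009);print("bin side floor",q,q.mean(0))
```

```text
lens top cam [[ 0.53232419 -0.32300786  0.017     ]] side [[ 0.53209841 -0.31794007  0.017     ]]
bin top cam [ 0.53165295 -0.32490234  0.022     ]
bin side floor [[ 0.55902524 -0.39084015  0.009     ]
 [ 0.47408589 -0.34953683  0.009     ]
 [ 0.50919168 -0.27945349  0.009     ]
 [ 0.59323353 -0.32161777  0.009     ]] [ 0.53388409 -0.33536206  0.009     ]
```

Run:
```python
from r import *
p=P["S"]
arm.movel([*p,.1],speed=.25); arm.movel([*p,.012],speed=.1); arm.movel([*p,.0],speed=.03); st("down")
eoat.clamp(); st("clamp")
arm.movel([*p,.06],speed=.1); st("up")
import cv2; from h import *
f=viewer.grab_frame("side");cv2.imwrite("pics/side3.png",f[:,:,::-1]); crop("side",f,310,270,400,350,8,"pics/s3.png")
```

```text
down t17.2 [ 4.583e-01  2.878e-01 -2.000e-04] F [ 0.1  0.4 -0.1] op 0.0854 q6 1.02
clamp t17.8 [0.4586 0.2879 0.0007] F [-0.8 -0.8  5.2] op 0.0391 q6 1.02
up t18.5 [0.4583 0.2876 0.0598] F [-0.1  0.7 -0.8] op 0.0389 q6 1.05
```

View pics/s3.png

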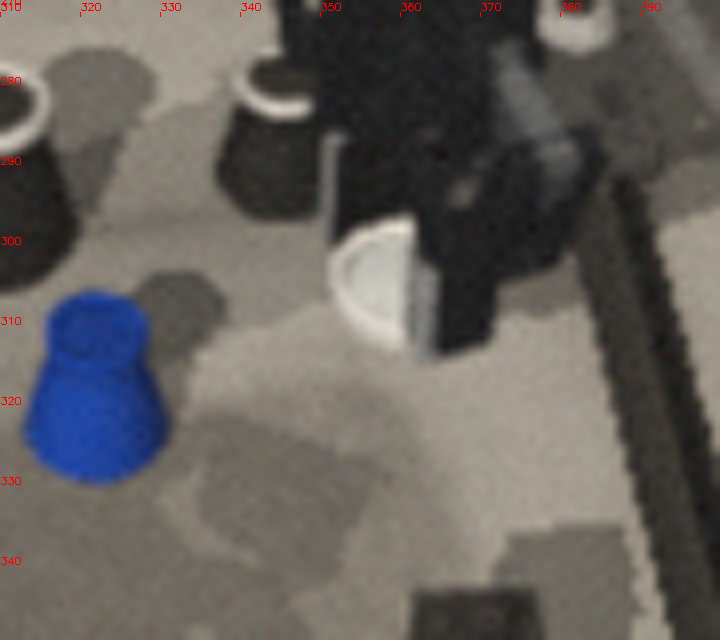

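Run:
```python
from r import *
ang=P["cyaw"]+np.pi*3/4; p=P["sq"]
arm.movel([.47,.2,.13],speed=.2)
arm.movel([*p,.09],speed=.3,attitude=quat(ang)); arm.pause(.2); st()
arm.movel([*p,.025],speed=.1); arm.pause(.2)
f0=np.mean([get_obs()["force"][2] for _ in range(5)])
z=.021; arm.movel([*p,z],speed=.03); st()
while z>.016:
    z-=.0007; arm.movel([*p,z],speed=.03); o=st("z%.4f"%z)
    if o["force"][2]-f0>2.5: break
arm.movel([*p,z+.0007],speed=.03); st("rel")
eoat.let_go(); st("open")
arm.movel([*p,.09],speed=.12); st("up")
arm.movel([.48,.05,.15],speed=.3,attitude=quat(np.pi/2)); st()
import cv2; from h import *
f=viewer.grab_frame("top");cv2.imwrite("pics/top4.png",f[:,:,::-1]); crop("top",f,405,210,475,270,10,"pics/t4.png")
f=viewer.grab_frame("side");cv2.imwrite("pics/side4.png",f[:,:,::-1]); crop("side",f,280,155,350,200,10,"pics/s4.png")
```

```text
t21.4 [ 0.5322 -0.3217  0.0901] F [ 0.9 -0.1 -1.1] op 0.0387 q6 0.94
 t22.7 [ 0.5319 -0.3227  0.0209] F [-0.1 -0.2  0. ] op 0.0386 q6 0.96
z0.0203 t22.9 [ 0.532  -0.3228  0.0203] F [ 0.   0.5 -0.3] op 0.0384 q6 0.96
z0.0196 t23.2 [ 0.532  -0.3228  0.0196] F [ 0.  -0.   0.4] op 0.0388 q6 0.96
z0.0189 t23.4 [ 0.532  -0.3228  0.0188] F [ 0.1 -0.2  0.1] op 0.0388 q6 0.96
z0.0182 t23.7 [ 0.5321 -0.3229  0.0183] F [-0.3  0.5  0.6] op 0.0384 q6 0.96
z0.0175 t23.9 [ 0.5322 -0.3229  0.0182] F [-1.6  1.   5.9] op 0.0391 q6 0.96
rel t24.2 [ 0.5321 -0.3229  0.0183] F [-0.6 -0.2  1.8] op 0.0385 q6 0.96
open t24.7 [ 0.532  -0.3228  0.0181] F [ 0.6 -1.   0.6] op 0.0853 q6 0.96
up t25.4 [ 0.5317 -0.3226  0.0898] F [-0.7  0.8 -0.4] op 0.0853 q6 0.94
 t26.9 [0.4799 0.0481 0.1497] F [-0.1  0.7 -0.3] op 0.0855 q6 1.24
```

View pics/t4.png

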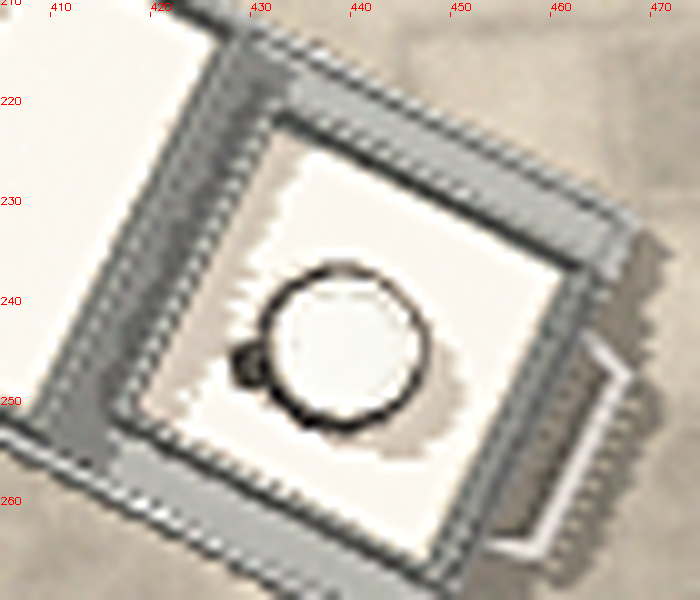

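View pics/s4.png

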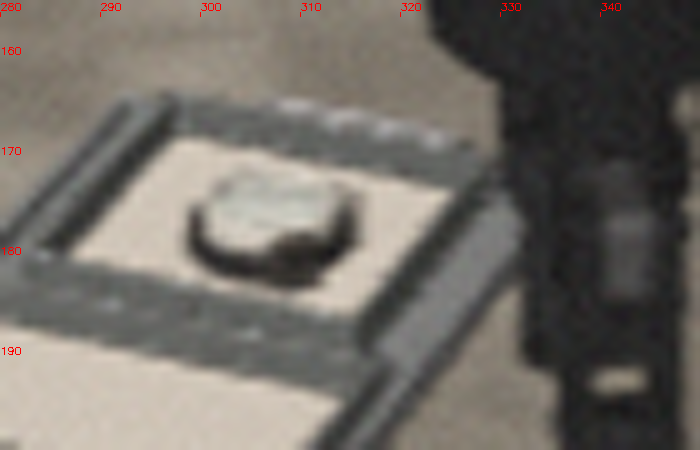

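Loupe candidates in the top view are blue (237,240), yellow (166,266), large black (263,231) and small black (269,261). Blue and yellow are excluded. The enlarged crop shows the (269,261) one is the smaller black, and the 39 mm model outline fits it, so that's the one to take.

Run:
```python
from r import *
p=P["loupe"]
arm.movel([*p,.13],speed=.25); arm.movel([*p,.03],speed=.12); arm.movel([*p,.012],speed=.05); st("down")
eoat.clamp(); st("clamp")
arm.movel([*p,.09],speed=.1); st("up")
import cv2; from h import *
f=viewer.grab_frame("side");cv2.imwrite("pics/side5.png",f[:,:,::-1]); crop("side",f,290,210,390,300,7,"pics/s5.png")
```

```text
down t29.1 [0.4757 0.1775 0.0116] F [ 0.5  0.4 -0.4] op 0.0852 q6 0.94
clamp t29.7 [0.4761 0.1775 0.0126] F [-0.8  0.1  5.8] op 0.0311 q6 0.94
up t30.6 [0.4756 0.1773 0.0896] F [-0.5 -0.   0. ] op 0.0306 q6 0.97
```

View pics/s5.png

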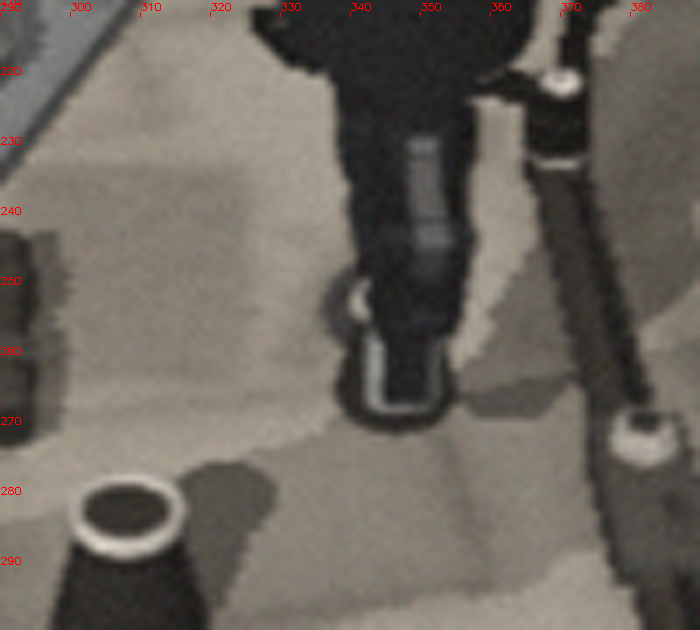

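Run:
```python
from r import *
p=P["rd"]; ang=np.pi/2-.4
arm.movel([*p,.10],speed=.25,attitude=quat(ang)); arm.pause(.2); st()
arm.movel([*p,.03],speed=.1); arm.pause(.2)
f0=np.mean([get_obs()["force"][2] for _ in range(5)])
z=.026; arm.movel([*p,z],speed=.03); st()
while z>.019:
    z-=.001; arm.movel([*p,z],speed=.03); o=st("z%.4f"%z)
    if o["force"][2]-f0>2.5: break
arm.movel([*p,z+.0005],speed=.03); st("rel")
eoat.let_go(); st("open")
arm.movel([*p,.11],speed=.1); st("up")
arm.movel([.56,.06,.15],speed=.25,attitude=quat(.014)); st()
import cv2; from h import *
f=viewer.grab_frame("top");cv2.imwrite("pics/top6.png",f[:,:,::-1]); crop("top",f,335,170,475,280,5,"pics/t6.png")
f=viewer.grab_frame("side");cv2.imwrite("pics/side6.png",f[:,:,::-1]); crop("side",f,230,160,340,250,7,"pics/s6.png")
```

```text
t32.4 [ 0.6367 -0.1236  0.1001] F [ 0.4  0.4 -1.3] op 0.0306 q6 1.22
 t33.7 [ 0.6368 -0.1249  0.0258] F [ 0.5 -0.1 -0.5] op 0.0306 q6 1.21
z0.0250 t34.0 [ 0.6369 -0.1249  0.0249] F [-0.3  0.4 -0.3] op 0.0305 q6 1.21
z0.0240 t34.2 [ 0.6369 -0.1249  0.0239] F [-0.4  0.3 -0.6] op 0.0308 q6 1.21
z0.0230 t34.5 [ 0.6369 -0.1249  0.0229] F [0.6 0.1 0.4] op 0.0308 q6 1.21
z0.0220 t34.7 [ 0.6369 -0.1249  0.0219] F [ 0.1 -0.5  0.3] op 0.0309 q6 1.21
z0.0210 t35.0 [ 0.637  -0.125   0.0217] F [-1.6 -0.   5.5] op 0.0309 q6 1.21
rel t35.2 [ 0.6371 -0.125   0.0217] F [-0.6  0.3  3.3] op 0.0309 q6 1.21
open t35.8 [ 0.637  -0.1249  0.0215] F [-1.1  0.7  0.5] op 0.0856 q6 1.21
up t36.8 [ 0.6363 -0.1249  0.1093] F [-0.3 -0.7 -0.3] op 0.0853 q6 1.22
 t38.1 [0.5601 0.0593 0.1497] F [-0.4 -0.8 -0.8] op 0.0855 q6 0.06
```

View pics/t6.png

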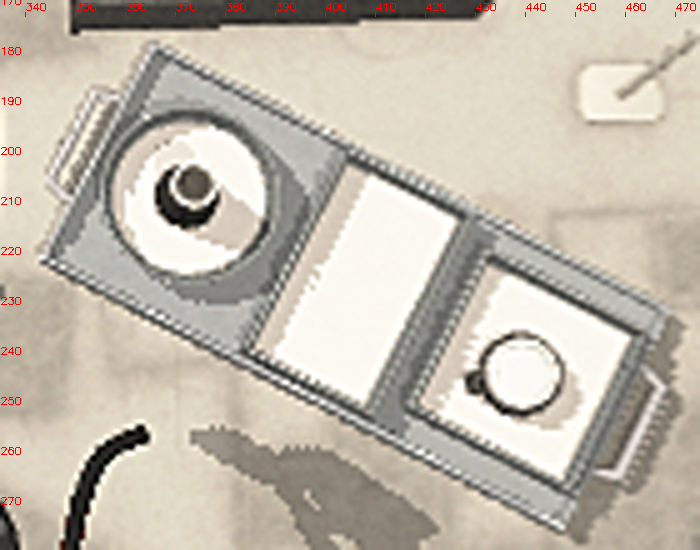

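View pics/s6.png

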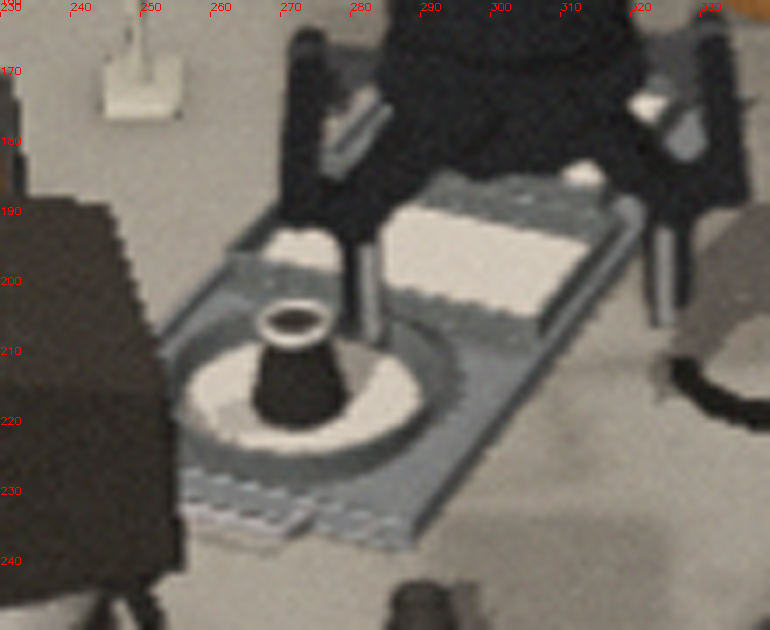

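Run:
```python
from r import *
from h import *
print(px2w("top",[[320,180],[300,190],[297,180]],.1))
p=P["head"]
arm.movel([*p,.10],speed=.15); st(); arm.movel([*p,.035],speed=.1); arm.movel([*p,.010],speed=.05); st("down")
eoat.clamp(); st("clamp")
arm.movel([*p,.07],speed=.1); st("up")
import cv2
f=viewer.grab_frame("side");cv2.imwrite("pics/side7.png",f[:,:,::-1]); crop("side",f,250,200,350,290,7,"pics/s7.png")
```

```text
[[0.7005491  0.03318097 0.1       ]
 [0.67074229 0.08929674 0.1       ]
 [0.69947779 0.09821678 0.1       ]]
 t38.8 [0.5958 0.0585 0.0998] F [-0.6  0.  -0.8] op 0.0854 q6 0.10
down t40.2 [0.5961 0.0589 0.0097] F [ 1. -0.  0.] op 0.0853 q6 0.14
clamp t40.9 [0.5963 0.059  0.0104] F [-0.1 -0.1  3.9] op 0.0213 q6 0.14
up t41.6 [0.5958 0.0591 0.0698] F [ 0.9  0.  -0.9] op 0.0216 q6 0.11
```

View pics/s7.png

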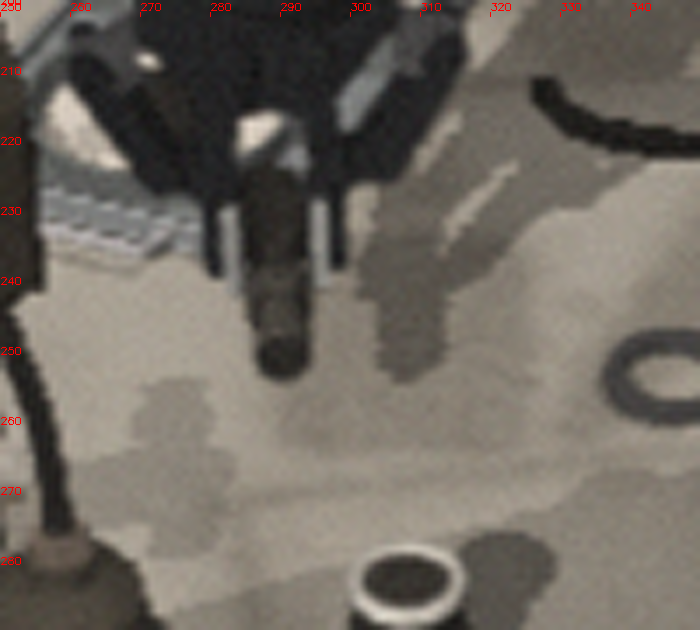

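Run:
```python
from r import *
p=P["lg"]; ang=P["cyaw"]+np.pi
arm.movel([.56,.03,.12],speed=.2)
arm.movel([*p,.10],speed=.25,attitude=quat(ang)); arm.pause(.2); st()
arm.movel([*p,.03],speed=.1); arm.pause(.2)
f0=np.mean([get_obs()["force"][2] for _ in range(5)])
z=.024; arm.movel([*p,z],speed=.03); st()
while z>.018:
    z-=.001; arm.movel([*p,z],speed=.03); o=st("z%.4f"%z)
    if o["force"][2]-f0>2.5: break
arm.movel([*p,z+.0005],speed=.03); st("rel")
eoat.let_go(); st("open")
arm.movel([*p,.12],speed=.1); st("up")
arm.movel([.46,.12,.2],speed=.3); st()
import cv2; from h import *
f=viewer.grab_frame("top");cv2.imwrite("pics/top8.png",f[:,:,::-1]); crop("top",f,335,170,475,280,5,"pics/t8.png")
f=viewer.grab_frame("side");cv2.imwrite("pics/side8.png",f[:,:,::-1]); crop("side",f,230,150,350,250,6,"pics/s8.png")
```

```text
t43.6 [ 0.5848 -0.2222  0.1   ] F [ 0.2 -0.6  0.1] op 0.0215 q6 1.29
 t45.0 [ 0.5842 -0.2238  0.0237] F [ 0.3 -0.3 -0.9] op 0.0214 q6 1.27
z0.0230 t45.2 [ 0.5845 -0.2239  0.0229] F [-0.6  0.3 -0.8] op 0.0210 q6 1.27
z0.0220 t45.5 [ 0.5844 -0.2239  0.022 ] F [-0.6  0.2 -1.2] op 0.0219 q6 1.27
z0.0210 t45.7 [ 0.5844 -0.2239  0.0209] F [ 0.6  0.1 -0.7] op 0.0216 q6 1.27
z0.0200 t46.0 [ 0.5844 -0.2239  0.0199] F [-0.2 -0.3 -0.8] op 0.0214 q6 1.27
z0.0190 t46.2 [ 0.5846 -0.224   0.0194] F [-0.6  0.3  3.7] op 0.0216 q6 1.27
rel t46.5 [ 0.5847 -0.224   0.0195] F [0.2 0.1 1.1] op 0.0213 q6 1.27
open t47.1 [ 0.5845 -0.2239  0.0195] F [-0.   1.3 -0.8] op 0.0855 q6 1.27
up t48.3 [ 0.5839 -0.2237  0.1193] F [ 0.4  0.1 -0. ] op 0.0851 q6 1.29
 t49.7 [0.46   0.1187 0.1997] F [ 0.4 -0.9 -1.2] op 0.0854 q6 0.66
```

View pics/t8.png

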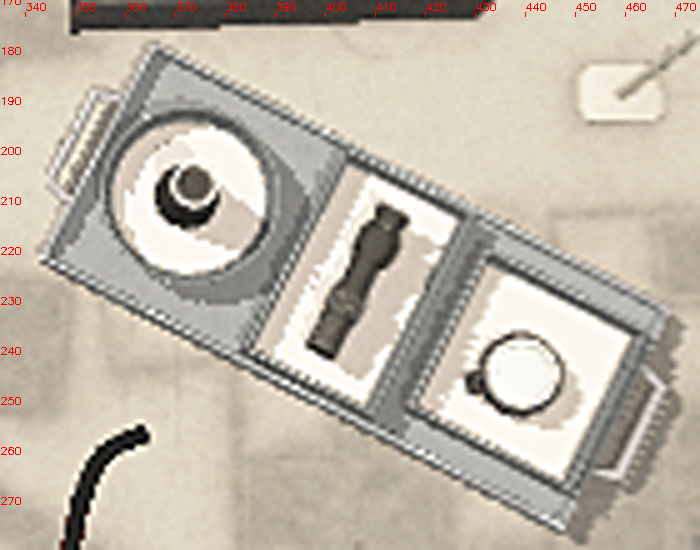

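View pics/s8.png

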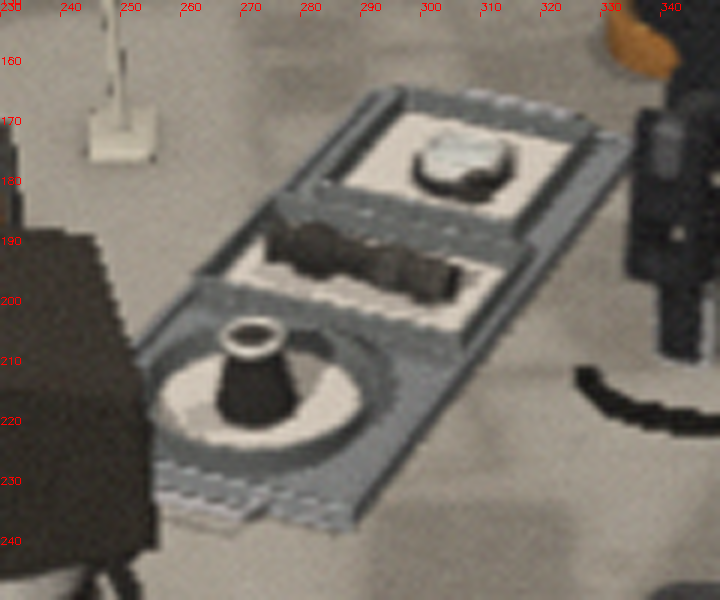

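View pics/top8.png

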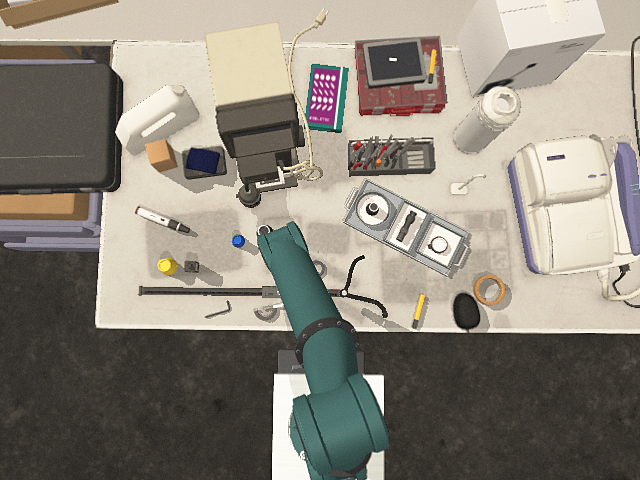

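Run:
```python
from station import *
order.close_job(); print(get_obs()["t"])
```

```text
the job is handed in; nothing more can be done
the job is handed in; nothing more can be done
```

The kit is packed in the grey caddy in the order asked, and I handed the job in at about 50 s of the 122 s allowed.

- **Square bin:** The large black lens lies flat, and its centre is about 2 mm from the bin's centre in the top view. The small white lens lies flat on top, with an even black rim showing all round, to about 1 mm.
- **Round bin:** The smaller black loupe stands upright within about 2 mm of the middle. I left the blue, yellow and larger black loupes alone.
- **Long bin:** The instrument head lies lengthwise and centred, to within the pixel reading (about 1 mm), and about 2° off the bin's side.

The arm went only to the four kit parts and never reached for the look-alikes. In the last top picture the battery handle, the viewer and the plain ring (part-hidden by the arm) are where they started. The contact forces I read at grasping and placing stayed below about 6 N.

**Disagreement:** the two cameras differed along y. The difference was about 3 mm at most parts and 5 mm at the large lens after it was placed. The side camera's reading of the square bin's floor came out about 10 mm off the top camera's. I took that as a poor reading of partly hidden floor corners and relied on the top camera, which matched the arm's own position within about 0.3 mm at the placed lens.

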